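# Lock a rubber mould into its bench frame

## Task

With the fingertips, push the pink mould that sticks out of the metal frame all the way back into its bay. Then hold the frame's spring catch bar down with one fingertip and, keeping it held down, slide the bolt with the other fingertip by pushing its black knob all the way across in front of the mould, and let the catch spring back up to lock it. Do not pick anything up, and leave the other things on the bench where they are.

Things in the scene. Friction and masses are not known exactly. Their poses are not given: they have to be found in the camera images.
- mould_frame: fixed L-shaped aluminium frame, 190 x 216 mm, base plate 8 mm thick. Origin on the bench; x points into the bay (away from the robot, yaw within 0.3), y left, z up. In its axes (mm): bolt bar along y at x 6, 14 wide, top z 28, on the -y side of the bay; over it a guide (x -8 to 20, y -54 to -43, top z 34); catch bar parallel to it at x -55.
- bay_home (a point): where the mould's centre is when it is fully home: x 57, y 0, z 22 mm of the frame; axes as the frame's. The bay is an open-topped pocket 52 mm wide; side walls x 22 to 100 mm, 26 mm high; face of its back wall at x 94, 28 mm high; open towards -x.
- mould_center (a point): centre of the pink rubber mould, loose, about 0.1 kg, 74 (its x) x 48 x 28 mm, flat on the frame's plate (underside z 8 mm), part-way in the bay with 2 mm play each side. At the start it stands 20 to 42 mm too far out towards the frame's -x; when home its front face is at x 20 mm of the frame. Axes are the mould's.
- bolt (a joint): slide of the bolt along the frame's +y, m: 0 open (nose at y -40 mm), 0.051 the stop, fully across (nose at y 11). Drag about 2.5 N. A tooth of the catch sits in a notch of the bolt at 0 and again at 0.050, with 3 mm play; with the catch up the bolt cannot leave its notch.
- sliding_bolt: the steel bolt with its black upright knob. The knob is 16 mm in diameter, from 32 to 62 mm above the bench, on a thin stem, at x 6, y -115 mm of the frame when the bolt is open; push it towards the frame's +y. The body's origin coincides with the frame's when the bolt is open and moves with the bolt.
- knob_top (a point): centre of the top face of the bolt's knob, 62 mm above the bench.
- catch (a joint): travel of the spring catch straight down, m: 0 up, 0.010 bottom stop. It frees the bolt from about 0.006 on. About 3 N starts it, 7 N holds it at the bottom. Let go while the bolt is between its notches, it stays part-way down, caught beneath the bolt.
- spring_catch: the spring catch: a steel bar 26 (x) x 102 (y) x 8 mm on two stems, parallel to the bolt, spanning y -160 to -58 mm of the frame, 61 mm in front of the bolt's centre line. A fingertip can slide along it while pressing. The body's origin coincides with the frame's when the catch is up.
- bar_top (a point): centre of the catch bar's top face: x -55, y -109 mm of the frame, 42 mm above the bench when up, 32 mm when fully down.
- spare_mould: bystander: pink rubber mould 69 x 49 x 21 mm lying on the bench beside or behind the frame; leave alone. Origin under its centre.
- pot: bystander: pale round open pot, 71 mm wide, 45 mm high, standing beside or behind the frame; leave alone. Origin under its centre.
- tweezers: bystander: steel tweezers, 122 mm, lying to the right; leave alone. Origin under the middle.
- open_half: bystander: opened mould half, cream and pink, 86 x 66 x 24 mm, to the right; leave alone. Origin under its centre.
- scalpel: bystander: scalpel, 142 mm, lying to the left; leave alone. Origin under the middle.
- wax_ring: bystander: blue wax ring pattern, 36 x 46 x 4 mm, to the right; leave alone. Origin under its centre.
Things that resemble listed ones, but are neither listed nor needed, are in the scene too. Leave any purple or red look-alike of the part that bears mould_center alone.

How it is judged:
On the way, in this order (a step that is already met when the one before it is completed fails the run):
1. the mould has been pushed home in the bay, the bolt still open (x of mould_center in the frame of mould_frame above 0.053 m and value of joint bolt below 0.006 m), for 0.1 s.
2. a fingertip holds the catch bar down before the bolt is moved (value of joint catch above 0.005 m and contact force between the fingers and spring_catch above 0.5 N and value of joint bolt below 0.008 m), for 0.05 s.
3. with the catch bar held down, a finger pushes the bolt's knob along (value of joint catch above 0.004 m and contact force between the fingers and spring_catch above 0.5 N and contact force between the fingers and sliding_bolt above 0.3 N and value of joint bolt between 0.012 and 0.042 m), for 0.05 s.
4. the bolt is fully across, the catch bar still held down (value of joint bolt above 0.0465 m and value of joint catch above 0.004 m and contact force between the fingers and spring_catch above 0.5 N), for 0.02 s.
At the end, for the whole second after the job is handed in: the mould lies flat in the bay within 4 mm of the back wall, the bolt is fully across (at least 46 mm) and the catch has sprung back up (within 2 mm) (x of mould_center in the frame of mould_frame above 0.053 m and value of joint bolt above 0.046 m and value of joint catch below 0.002 m and angle between mould_center's own z axis and vertical below 0.1 rad); the robot touches nothing.
It fails at once if the mould is lifted more than about 8 mm off the frame's plate (z of mould_center in the frame of mould_frame above 0.03 m).
It fails at once if another loose thing on the bench is moved more than 25 mm (distance of any of spare_mould, pot, tweezers, open_half, scalpel, wax_ring from where it was at the start of the episode above 0.025 m).
It also fails if it takes over 45 s, if anything falls off the work surface, if the arm or the gripper's body presses on something with over 40 N, if the wrist force passes 120 N, or if a joint passes its speed limit or range.

## Robot

A 6-joint arm with a two-finger parallel gripper is mounted at the origin on a cart in front of the work surface, level with it; the furniture and walls round the work are solid. World frame = base frame: x ahead of the robot, y to its left, z up, the work surface at z = 0. Lengths are in m, angles in rad, forces in N, time in s.
With the tool pointing down it reaches from about 0.375 to 0.9 m from the base axis. Payload 3.1 kg.
Tool frame: the origin (TCP) lies between the finger pads; the fingertips stand 8 mm ahead of it and the grasp point (between the pads) lies 11 mm behind it (arm.finger_overhang is the distance from the TCP to the fingertips, in m); z points along the fingers, y is the direction in which the jaws open and shut (so a half turn about z gives the same grasp; the last joint's range is limited). The gripper opens to 85 mm and grips with 20 to 120 N. Pads are 22 mm wide; open, the fingers measure 114 mm over their backs; the gripper's body (76 mm by 85 mm) begins 54 mm behind the grasp point. The pads swing forward as they close: fully open they stand 13 mm farther back than shut.
Start: joints at [-1.502, 0.527, 1.433, -0, 1.181, -0.178], TCP at [0.153, -0.606, 0.239] pointing down, gripper open.
Joint ranges: [-3.08, 3.08], [-0.75, 2.2], [0.22, 2.44], [-1.43, 4.57], [0, 2.65], [-2.85, 2.85]. Speed limits (rad/s): [2.79, 2.79, 3.14, 3.14, 3.14, 3.14].

## Interface

Orientations are given as [roll, pitch, yaw] about the fixed x, y, z axes, in that order (R = Rz(yaw) Ry(pitch) Rx(roll)).
In Python, from rig import arm gives the robot as it stands.
- The arm moves only by the tool carry_out, never from a script. Its argument "steps" is a list of rows, each an object with "twist": the turn, a rotation vector about the tool's x, y, z in rad, a list of three; "travel": the shift along the tool's x, y, z in m, a list of three; "claw": the opening, from -1 (shut) to 1 (fully open). In form: [{"twist": [ax, ay, az], "travel": [x, y, z], "claw": claw}, ...]. A call has 1 to 5 rows; each row shifts and turns the commanded pose from where the row before left it, along the tool's axes as they then stand; what a row does not reach is not made up. A row lasts 1/12 s, in which the tool goes at most 41.7 mm and 7.16 degrees, less where a joint would pass 70% of its speed; a pose out of reach is approached as far as the arm can. A call is refused whole if a number of a shift passes 0.0417 or a number of a turn 0.125, either way. A call with a gripper value outside its range is refused whole. The fingers move at their own pace and stop on an object; the grip force is fixed at half the most. Time passes only in rows, so rows that do not move let the fingers close. It gives the time, the measured TCP pose, the force and the opening at its end, in the units of the state.
- arm.sense(): the state, without advancing time (a new reading comes with each control period).
- arm.camera(name): name is "scene" or "top"; returns a dict with "image" (400x640x3 uint8, red, green, blue), "fx", "fy", "cx", "cy" (pixels), "R" (3x3) and "t" (3): a world point X has camera coordinates R X + t. Camera axes: x right, y down, z forward; pixel columns grow to the right and rows downward; lengths in m; the calibration is good to about 2 mm. A picture is of the moment at which its call begins. There is no depth.
- arm.job_done(): hands the job in, once; it reports no verdict.
Trained networks look in a picture, given as the dict that the camera call returned (one of the last four; its "shot" number tells which), for a name from the list of things; names that differ only in an ending like _2 or _b are one class to them, and where a whole thing is asked for, a point or a joint stands for the part that bears it (a point fixed in the world has none). Each returns a list of dicts, best first, with "p" (0 to 1); they miss things now and then, are a little off and sometimes report something else, mostly with a low value. They report only what shows in the picture. A call takes as long as a camera call. They do not tell look-alikes from the thing itself.
- arm.find_in(picture, target): "rect" ([left, top, right, bottom] as shares, 0 to 1, of the picture: columns of its width, rows of its height, round what is visible of it).
- arm.tip_of(picture, target): "at" ([column, row] as shares, 0 to 1, of the picture: columns of its width, rows of its height: a listed point, or the origin of a listed thing).
The state is a dict: "time": time; "qpos": joint angles; "joint_velocities": joint speeds; "joint_efforts": joint torques, N m; "eef_pos": TCP position; "tool_rot": TCP orientation; "ft_force": force on the tool from outside, world axes, zero at the start; "torque": the same for the moment, N m; "gripper_width": finger opening in m.
Only numpy, scipy, OpenCV 4.12 (cv2) and the standard library are available. Lean on these libraries where they do the work, as an engineer would, in place of code of your own. Each camera call takes 0.05 s, during which the arm holds its last target. There are 200 camera calls.

## Working session

There is one attempt and no reset: what is moved stays moved. The work goes in short steps, Python scripts to look and compute and a tool call to move; the robot and the scene stay as the last step left them, time stands still between calls to the robot, and variables do not carry over. Pictures are saved under pics/ and viewed, about 8 in all and at most 12, crops included, and the job is handed in when it is done.

Besides the shell and the picture viewer there is one more tool, called after "Emit:" by a JSON object that holds its "fn" and its "kwargs". carry_out: Moves the arm, as the interface text tells. Its arguments: {"type":"object","properties":{"steps":{"type":"array"}},"required":["steps"]}

```bash
mkdir -p pics
cat > h.py <<'E'
import numpy as np, cv2
from rig import arm
def snap(n):
    p=arm.camera(n); return p
def ray(p,px,z):
    R=np.array(p["R"]);t=np.array(p["t"])
    d=R.T@np.array([(px[0]-p["cx"])/p["fx"],(px[1]-p["cy"])/p["fy"],1]);c=-R.T@t
    return c+d*(z-c[2])/d[2]
def proj(p,X):
    x=np.array(p["R"])@np.array(X)+np.array(p["t"]); return np.array([p["fx"]*x[0]/x[2]+p["cx"],p["fy"]*x[1]/x[2]+p["cy"]])
def save(p,n,crop=None,s=1):
    im=np.array(p["image"])[:,:,::-1]
    if crop: im=im[crop[1]:crop[3],crop[0]:crop[2]]
    cv2.imwrite("pics/"+n,cv2.resize(im,None,fx=s,fy=s,interpolation=cv2.INTER_CUBIC))
E
python3 - <<'E'
from h import *
print(arm.sense())
for n in("top","scene"):
    p=snap(n);save(p,n+"0.png",s=1.25)
    print(n,np.round(-np.array(p["R"]).T@np.array(p["t"]),3))
    for t,z in(("mould_frame",0),("bay_home",.022),("mould_center",.022),("knob_top",.062),("bar_top",.042),("sliding_bolt",0),("spring_catch",0)):
        for r in arm.tip_of(p,t)[:3]:
            px=np.array(r["at"])*[640,400]; print(t,round(r["p"],2),px.round(1),ray(p,px,z).round(4))
E
```

```text
{'time': 0.0, 'qpos': array([-1.50250356e+00,  5.28446330e-01,  1.43394549e+00,  2.24535500e-05,
        1.18139605e+00, -1.78491987e-01]), 'joint_velocities': array([ 1.16729525e-05,  1.46765118e-03, -8.52628104e-04, -1.42655310e-03,
       -1.57000270e-03, -3.11916530e-04]), 'joint_efforts': array([-1.92555803e-03, -4.42363071e+01, -1.78028888e+01, -2.48556144e-04,
        8.39970162e-03,  2.54247162e-06]), 'eef_pos': array([ 0.15266908, -0.60532521,  0.23833206]), 'tool_rot': array([-3.13943600e+00, -4.10174178e-04,  2.46775760e-01]), 'ft_force': array([-0.82673906,  0.02640302, -0.11582859]), 'torque': array([ 0.00794728, -0.02374412, -0.01802529]), 'gripper_width': 0.08541235128672521}
top [ 0.453 -0.042  1.41 ]
mould_frame 0.63 [321.8 191.5] [ 0.5426 -0.008   0.    ]
bay_home 0.93 [322.5 169.7] [ 0.6005 -0.0088  0.022 ]
bay_home 0.37 [360.9 209.5] [ 0.4954 -0.1152  0.022 ]
mould_center 0.91 [235.4 174.8] [0.5804 0.2273 0.022 ]
mould_center 0.75 [244.  222.7] [0.4514 0.199  0.022 ]
mould_center 0.71 [322.5 188.3] [ 0.5499 -0.0102  0.022 ]
knob_top 0.67 [363.9 186.2] [ 0.5555 -0.1196  0.062 ]
bar_top 0.59 [360.3 207.3] [ 0.5007 -0.1125  0.042 ]
bar_top 0.15 [322.2 187.2] [ 0.5515 -0.0098  0.042 ]
scene [-0.036  0.713  0.695]
mould_frame 0.61 [319.9 225.2] [ 0.5403 -0.0073  0.    ]
bay_home 0.96 [303.3 214. ] [0.5883 0.0036 0.022 ]
mould_center 0.81 [293.6 277.2] [0.4489 0.202  0.022 ]
mould_center 0.61 [315.6 217.3] [ 0.5526 -0.0048  0.022 ]
mould_center 0.48 [354.9 168.1] [ 0.6205 -0.2874  0.022 ]
knob_top 0.83 [340.9 188.3] [ 0.5478 -0.1112  0.062 ]
bar_top 0.65 [359.6 199. ] [ 0.4934 -0.124   0.042 ]
```

View pics/top0.png

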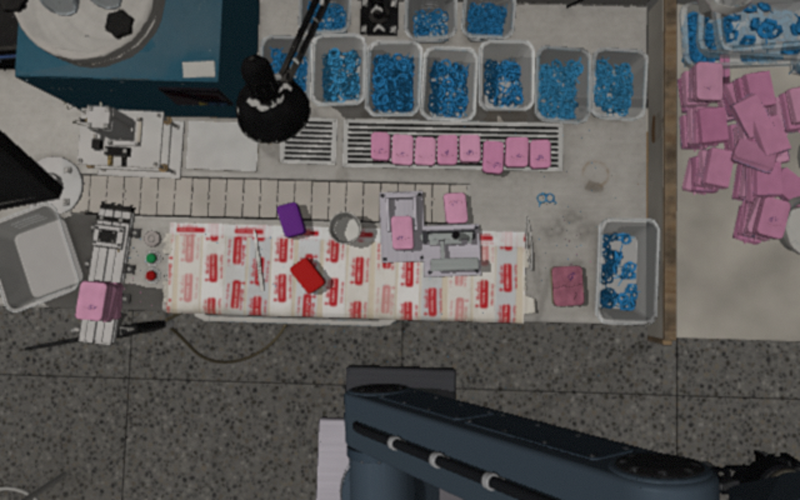

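Run:
```python
import cv2
im=cv2.imread("pics/top0.png");im=cv2.resize(im[170:310,360:520],None,fx=4.2,fy=4.2,interpolation=cv2.INTER_CUBIC);cv2.imwrite("pics/topc.png",im)
```

```text
(no output)
```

View pics/scene0.png

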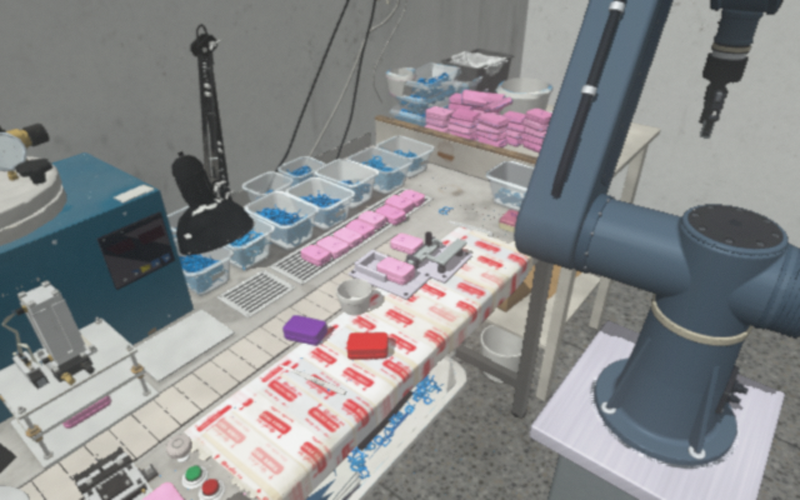

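View crop.

The top view shows the frame around (430,235) of the 800-px picture. These could be taken for the mould: pink in the frame (402,233), spare pink (456,207), purple (291,219), red (308,274) and rack moulds along y≈150. I choose the one in the frame at (402,233), and check it in a crop.

View pics/topc.png

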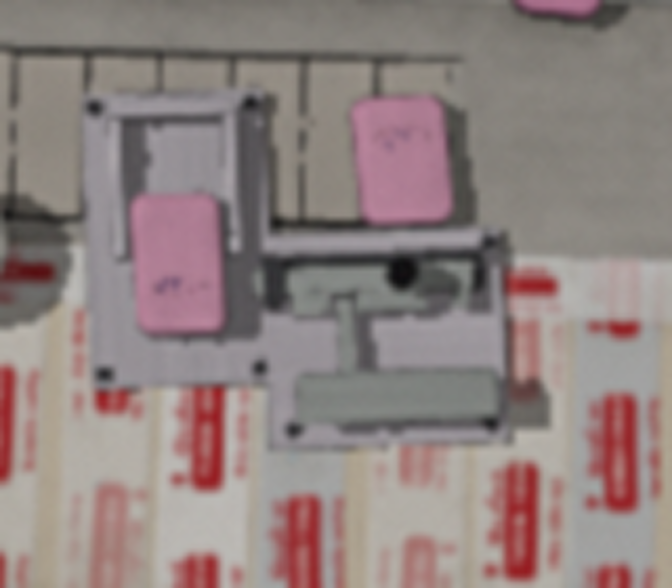

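The crop confirms the pink mould sticking out of the bay at crop (178,262), the knob at (402,272), the catch bar around (398,395), and the spare mould at (402,160). The frame's yaw looks like about +0.04. Next I fit the frame pose.

```bash
cat > fit.py <<'E'
from h import *
from scipy.optimize import least_squares
P={"mould_frame":(0,0,0),"bay_home":(57,0,22),"knob_top":(6,-115,62),"bar_top":(-55,-109,42),"sliding_bolt":(0,0,0),"spring_catch":(0,0,0)}
def W(q,m): 
    c,s=np.cos(q[2]),np.sin(q[2]);m=np.array(m)/1000
    return np.array([q[0]+c*m[0]-s*m[1],q[1]+s*m[0]+c*m[1],m[2]])
if __name__=="__main__":
    obs=[]
    for n in("top","scene","top","scene"):
        p=snap(n)
        for t in P:
            r=arm.tip_of(p,t)
            if r and r[0]["p"]>.4: obs.append((p,n+" "+t,np.array(r[0]["at"])*[640,400],P[t]))
        if n=="top":
            c=lambda x,y:np.array([x,y])/5.25+[288,136]
            # manual: knob top, plate corners from crop
            obs.append((p,"m knob",c(402,272),P["knob_top"]))
    f=lambda q:np.concatenate([proj(p,W(q,m))-px for p,_,px,m in obs])
    s=least_squares(f,[.54,-.008,.04],loss="soft_l1");print(s.x.round(4))
    for (p,n,px,m),r in zip(obs,f(s.x).reshape(-1,2)): print(n,px.round(1),r.round(1))
    p=snap("top");im=np.array(p["image"])[:,:,::-1].copy();S=6;x0,y0=285,135
    im=cv2.resize(im[y0:235,x0:395],None,fx=S,fy=S,interpolation=cv2.INTER_CUBIC)
    q=s.x
    def poly(b,z,col):
        pts=[((proj(p,W(q,(x,y,z)))-[x0,y0]+.5)*S).astype(int) for x,y in((b[0],b[2]),(b[1],b[2]),(b[1],b[3]),(b[0],b[3]))]
        cv2.polylines(im,[np.array(pts)],True,col,1)
    poly((-68,-42,-160,-58),42,(0,255,0)); poly((-2,14,-123,-107),62,(255,0,0)); poly((22,94,-26,26),26,(0,255,255)); poly((-8,20,-54,-43),34,(255,255,0))
    cv2.imwrite("pics/fit.png",im)
E
python3 fit.py
```

```text
[ 0.5399 -0.0072  0.0409]
top mould_frame [322.9 192.2] [-1.4  0.3]
top bay_home [320.4 169.9] [0.6 1.1]
top knob_top [363.9 188.1] [ 0.8 -0. ]
top bar_top [362.4 211.4] [0.1 0.2]
m knob [364.6 187.8] [0.1 0.3]
scene mould_frame [321.7 223.8] [-1.8  1.5]
scene bay_home [304.7 215.1] [-1.8 -3.6]
scene knob_top [343.4 185.9] [-1.   0.5]
scene bar_top [283.5 242.5] [ 76.2 -42.1]
scene spring_catch [363.4 199. ] [-43.4  26.3]
top bay_home [320.1 168.1] [0.9 2.9]
top knob_top [363.4 189.7] [ 1.3 -1.6]
top bar_top [362.4 211.2] [0.1 0.4]
m knob [364.6 187.8] [0.1 0.3]
scene mould_frame [319.7 225.8] [ 0.3 -0.5]
scene bay_home [304.  210.5] [-1.1  1. ]
scene knob_top [341.3 184.5] [1.1 1.9]
scene bar_top [361.8 201.4] [-2.1 -1. ]
```

View pics/fit.png

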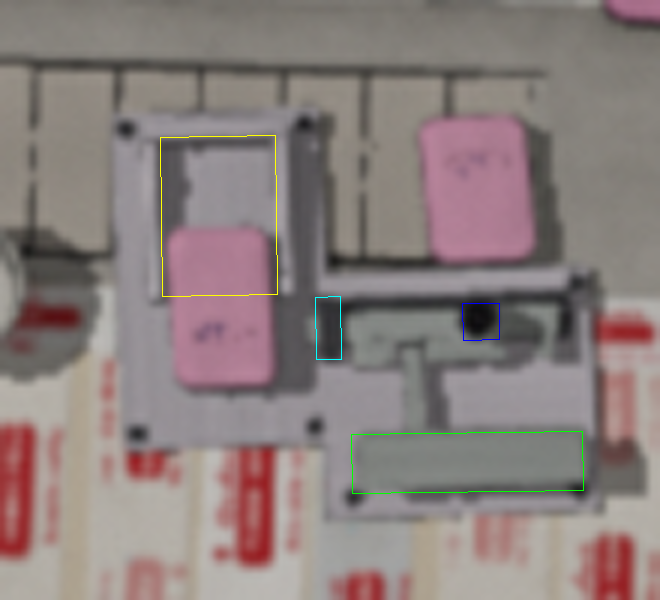

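The fit agrees to about 2 mm (outlines sit on the bar, knob and bay). Now rotate the tool and close the fingers.

Emit:
{"fn": "carry_out", "kwargs": {"steps": [{"twist":[0,0,-0.124],"travel":[0,0,0],"claw":-1},{"twist":[0,0,-0.124],"travel":[0,0,0],"claw":-1},{"twist":[0,0,-0.124],"travel":[0,0,0],"claw":-1},{"twist":[0,0,-0.124],"travel":[0,0,0],"claw":-1},{"twist":[0,0,-0.124],"travel":[0,0,0],"claw":-1}]}}

```text
time: 2.67
eef_pos: [0.1527, -0.6061, 0.2393]
tool_rot: [-3.142, -0.0, 0.873]
ft_force: [-0.4, -0.5, -0.2]
gripper_width: 0.0255
```

Emit:
{"fn": "carry_out", "kwargs": {"steps": [{"twist":[0,0,-0.124],"travel":[0,0,0],"claw":-1},{"twist":[0,0,-0.124],"travel":[0,0,0],"claw":-1},{"twist":[0,0,-0.124],"travel":[0,0,0],"claw":-1},{"twist":[0,0,-0.124],"travel":[0,0,0],"claw":-1},{"twist":[0,0,-0.124],"travel":[0,0,0],"claw":-1}]}}

```text
time: 3.08
eef_pos: [0.1527, -0.606, 0.2393]
tool_rot: [-3.142, 0.0, 1.493]
ft_force: [-0.7, 0.4, -0.2]
gripper_width: -0.0001
```

Emit:
{"fn": "carry_out", "kwargs": {"steps": [{"twist":[0,0,-0.124],"travel":[0,0,0],"claw":-1},{"twist":[0,0,0],"travel":[0,0,0],"claw":-1}]}}

```text
time: 3.25
eef_pos: [0.1527, -0.606, 0.2393]
tool_rot: [3.142, -0.0, 1.613]
ft_force: [0.9, 0.2, 0.3]
gripper_width: 0.0002
```

Emit:
{"fn": "carry_out", "kwargs": {"steps": [{"twist":[0,0,0],"travel":[0.034,0.0206,0],"claw":-1},{"twist":[0,0,0],"travel":[0.034,0.0206,0],"claw":-1},{"twist":[0,0,0],"travel":[0.034,0.0206,0],"claw":-1},{"twist":[0,0,0],"travel":[0.034,0.0206,0],"claw":-1},{"twist":[0,0,0],"travel":[0.034,0.0206,0],"claw":-1}]}}

```text
time: 3.67
eef_pos: [0.2493, -0.4305, 0.2394]
tool_rot: [3.141, 0.0, 1.606]
ft_force: [0.3, 0.3, -0.0]
gripper_width: 0.0
```

Emit:
{"fn": "carry_out", "kwargs": {"steps": [{"twist":[0,0,0],"travel":[0.034,0.0206,0],"claw":-1},{"twist":[0,0,0],"travel":[0.034,0.0206,0],"claw":-1},{"twist":[0,0,0],"travel":[0.034,0.0206,0],"claw":-1},{"twist":[0,0,0],"travel":[0.034,0.0206,0],"claw":-1},{"twist":[0,0,0],"travel":[0.034,0.0206,0],"claw":-1}]}}

```text
time: 4.08
eef_pos: [0.3456, -0.2565, 0.2396]
tool_rot: [3.141, 0.001, 1.607]
ft_force: [0.8, -0.6, 0.2]
gripper_width: 0.0001
```

Emit:
{"fn": "carry_out", "kwargs": {"steps": [{"twist":[0,0,0],"travel":[0.034,0.0206,0],"claw":-1},{"twist":[0,0,0],"travel":[0.034,0.0206,0],"claw":-1},{"twist":[0,0,0],"travel":[0.034,0.0206,0],"claw":-1},{"twist":[0,0,0],"travel":[0.034,0.0206,0],"claw":-1},{"twist":[0,0,0],"travel":[0.034,0.0206,0],"claw":-1}]}}

```text
time: 4.5
eef_pos: [0.4418, -0.0823, 0.2397]
tool_rot: [3.141, 0.0, 1.607]
ft_force: [0.5, -0.8, 0.2]
gripper_width: 0.0002
```

Emit:
{"fn": "carry_out", "kwargs": {"steps": [{"twist":[0,0,0],"travel":[0.034,0.0206,0.02],"claw":-1},{"twist":[0,0,0],"travel":[0.034,0.0206,0.02],"claw":-1},{"twist":[0,0,0],"travel":[0,0,0.03],"claw":-1},{"twist":[0,0,0],"travel":[0,0,0.03],"claw":-1},{"twist":[0,0,0],"travel":[0,0,0],"claw":-1}]}}

```text
time: 4.92
eef_pos: [0.4741, -0.0171, 0.1378]
tool_rot: [-3.132, -0.003, 1.61]
ft_force: [-1.0, -0.8, -0.2]
gripper_width: -0.0
```

Emit:
{"fn": "carry_out", "kwargs": {"steps": [{"twist":[0,0,0],"travel":[0.002,0,0.03],"claw":-1},{"twist":[0,0,0],"travel":[0,0,0.03],"claw":-1},{"twist":[0,0,0],"travel":[0,0,0.03],"claw":-1},{"twist":[0,0,0],"travel":[0,0,0.02],"claw":-1},{"twist":[0,0,0],"travel":[0,0,0],"claw":-1}]}}

```text
time: 5.33
eef_pos: [0.4758, -0.0172, 0.0299]
tool_rot: [-3.137, -0.002, 1.608]
ft_force: [-0.5, -0.0, 0.1]
gripper_width: -0.0001
```

Run:
```python
from h import *
p=snap("scene");save(p,"s1.png",(230,130,430,280),4);s=arm.sense();print(s["eef_pos"],s["ft_force"],s["tool_rot"])
```

```text
[ 0.47666652 -0.01734143  0.03148355] [1.15481895 0.10830669 1.01981811] [-3.13919720e+00 -7.61154204e-04  1.60814146e+00]
```

View pics/s1.png

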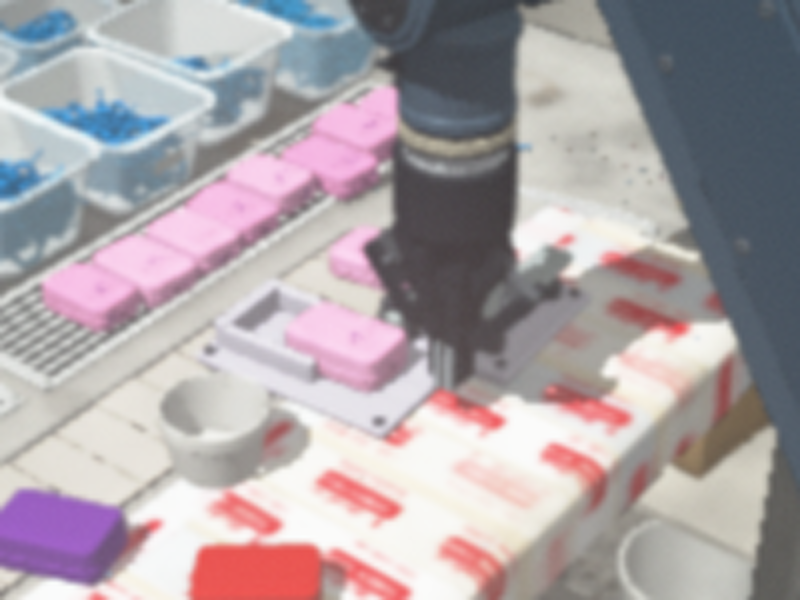

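The closed fingers stand in front of the mould, at crop (455,360) with the mould at (345,340). Lower them a little, centre them, and push.

Emit:
{"fn": "carry_out", "kwargs": {"steps": [{"twist":[0,0,0],"travel":[0.007,0,0.007],"claw":-1},{"twist":[0,0,0],"travel":[0,0.01,0],"claw":-1},{"twist":[0,0,0],"travel":[0,0.01,0],"claw":-1},{"twist":[0,0,0],"travel":[0,0.008,0],"claw":-1},{"twist":[0,0,0],"travel":[0,0.008,0],"claw":-1}]}}

```text
time: 5.8
eef_pos: [0.5135, -0.0083, 0.0264]
tool_rot: [3.14, 0.0, 1.611]
ft_force: [-2.6, 0.6, 1.4]
gripper_width: 0.0002
```

Emit:
{"fn": "carry_out", "kwargs": {"steps": [{"twist":[0,0,0],"travel":[0,0.006,0],"claw":-1},{"twist":[0,0,0],"travel":[0,0.006,0],"claw":-1},{"twist":[0,0,0],"travel":[0,0.006,0],"claw":-1},{"twist":[0,0,0],"travel":[0,0.004,0],"claw":-1},{"twist":[0,0,0],"travel":[0,0,0],"claw":-1}]}}

```text
time: 6.22
eef_pos: [0.5361, -0.0078, 0.0249]
tool_rot: [3.139, 0.0, 1.611]
ft_force: [0.3, 0.0, -0.0]
gripper_width: -0.0003
```

Emit:
{"fn": "carry_out", "kwargs": {"steps": [{"twist":[0,0,0],"travel":[0,0.003,0],"claw":-1},{"twist":[0,0,0],"travel":[0,0.003,0],"claw":-1},{"twist":[0,0,0],"travel":[0,0,0],"claw":-1}]}}

```text
time: 6.47
eef_pos: [0.5414, -0.0075, 0.0248]
tool_rot: [3.141, 0.0, 1.611]
ft_force: [-0.4, 0.2, -0.1]
gripper_width: -0.0001
```

Emit:
{"fn": "carry_out", "kwargs": {"steps": [{"twist":[0,0,0],"travel":[0,0.002,0],"claw":-1},{"twist":[0,0,0],"travel":[0,0.001,0],"claw":-1}]}}

```text
time: 6.63
eef_pos: [0.5437, -0.0073, 0.0248]
tool_rot: [-3.142, -0.0, 1.611]
ft_force: [-0.7, -0.5, 0.0]
gripper_width: -0.0002
```

Emit:
{"fn": "carry_out", "kwargs": {"steps": [{"twist":[0,0,0],"travel":[0,0.002,0],"claw":-1},{"twist":[0,0,0],"travel":[0,0,0],"claw":-1}]}}

```text
time: 6.8
eef_pos: [0.5449, -0.0072, 0.0247]
tool_rot: [-3.14, -0.0, 1.611]
ft_force: [-3.2, 0.1, 1.4]
gripper_width: -0.0002
```

Emit:
{"fn": "carry_out", "kwargs": {"steps": [{"twist":[0,0,0],"travel":[0,0.002,0],"claw":-1},{"twist":[0,0,0],"travel":[0,0,0],"claw":-1}]}}

```text
time: 6.97
eef_pos: [0.545, -0.0071, 0.0247]
tool_rot: [-3.135, -0.001, 1.612]
ft_force: [-7.2, -3.1, 5.3]
gripper_width: -0.0001
```

Emit:
{"fn": "carry_out", "kwargs": {"steps": [{"twist":[0,0,0],"travel":[0,0.002,0],"claw":-1},{"twist":[0,0,0],"travel":[0,0,0],"claw":-1}]}}

```text
time: 7.13
eef_pos: [0.545, -0.0071, 0.0247]
tool_rot: [-3.131, -0.001, 1.612]
ft_force: [-10.4, -4.2, 7.2]
gripper_width: -0.0001
```

The push has stalled against the back wall: TCP at frame x 5 mm means the finger face is at about 20 mm, as expected. Back off, lift, and look.

Emit:
{"fn": "carry_out", "kwargs": {"steps": [{"twist":[0,0,0],"travel":[0,-0.015,0],"claw":-1},{"twist":[0,0,0],"travel":[0,-0.014,-0.01],"claw":-1},{"twist":[0,0,0],"travel":[0,0,-0.04],"claw":-1},{"twist":[0,0,0],"travel":[0,0,-0.04],"claw":0.08},{"twist":[0,0,0],"travel":[-0.036,0,0],"claw":0.08}]}}

```text
time: 7.55
eef_pos: [0.5258, -0.041, 0.1209]
tool_rot: [3.13, 0.002, 1.616]
ft_force: [1.0, -0.9, -0.1]
gripper_width: 0.0232
```

Emit:
{"fn": "carry_out", "kwargs": {"steps": [{"twist":[0,0,0],"travel":[-0.036,0,0],"claw":0.08},{"twist":[0,0,0],"travel":[-0.036,0,0],"claw":0.08},{"twist":[0,0,0],"travel":[-0.036,0,0],"claw":0.08},{"twist":[0,0,0],"travel":[0,0,0],"claw":0.08},{"twist":[0,0,0],"travel":[0,0,0],"claw":0.08}]}}

```text
time: 7.97
eef_pos: [0.5278, -0.1547, 0.1152]
tool_rot: [3.138, 0.002, 1.607]
ft_force: [-0.2, 0.7, 0.1]
gripper_width: 0.046
```

Run:
```python
from h import *
s=arm.sense();print(s["eef_pos"],s["ft_force"],s["tool_rot"],s["gripper_width"])
p=snap("top");save(p,"t2.png",(285,135,395,235),6)
for r in arm.tip_of(p,"mould_center")[:4]:
    px=np.array(r["at"])*[640,400];print(r["p"],px,ray(p,px,.022))
p=snap("scene");save(p,"s2.png",(230,130,430,280),4)
for r in arm.tip_of(p,"mould_center")[:4]:
    px=np.array(r["at"])*[640,400];print(r["p"],px,ray(p,px,.022))
```

```text
[ 0.52778093 -0.15467298  0.11522503] [-0.24833606  0.68435169  0.07515636] [3.13820911e+00 1.52519033e-03 1.60669059e+00] 0.046020365949577834
0.91 [233.28 175.68] [0.57789401 0.23291433 0.022     ]
0.86 [243.712 221.2  ] [0.45539518 0.19981186 0.022     ]
0.58 [321.472 174.   ] [ 0.58869451 -0.0063728   0.022     ]
0.74 [295.168 278.68 ] [0.4431497  0.20345816 0.022     ]
0.68 [245.504 265.2  ] [0.56248869 0.24092538 0.022     ]
0.59 [302.72 207.08] [ 0.61075135 -0.02047029  0.022     ]
0.35 [283.904 243.8  ] [0.54471023 0.12897382 0.022     ]
```

View pics/s2.png

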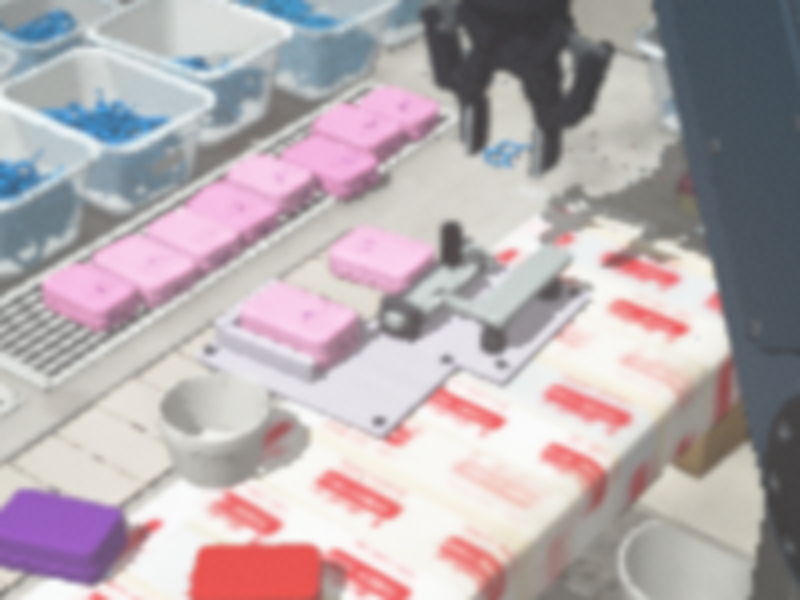

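View pics/t2.png

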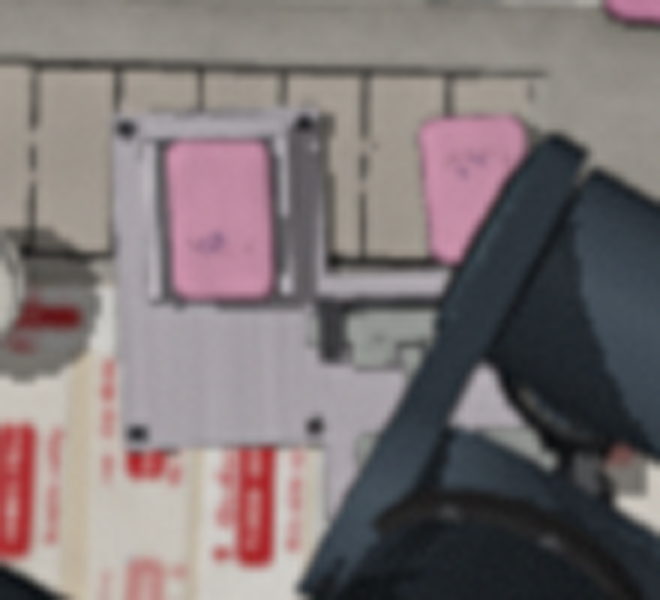

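The mould is flush with the back wall (t2: 165–275 across, 140–298 down, filling the bay), and the bolt is still open. Now position over the bar and behind the knob, then descend.

Emit:
{"fn": "carry_out", "kwargs": {"steps": [{"twist":[0,0,-0.004],"travel":[0.003,-0.006,0.02],"claw":0.08},{"twist":[0,0,0],"travel":[0,0,0.02],"claw":0.08},{"twist":[0,0,0],"travel":[0,0,0.015],"claw":0.08},{"twist":[0,0,0],"travel":[0,0,0],"claw":0.08}]}}

```text
time: 8.5
eef_pos: [0.5184, -0.1468, 0.0574]
tool_rot: [-3.137, -0.003, 1.617]
ft_force: [-0.1, -0.2, -0.3]
gripper_width: 0.0458
```

Run:
```python
from fit import *
s=arm.sense();print(s["eef_pos"],s["ft_force"],s["tool_rot"],s["gripper_width"])
d=s["eef_pos"][:2]-[.5399,-.0072];c,n=np.cos(.0409),np.sin(.0409);print(c*d[0]+n*d[1],-n*d[0]+c*d[1])
p=snap("scene");save(p,"s3.png",(300,140,400,230),7)
```

```text
[ 0.51844661 -0.14684346  0.05742214] [-0.05325494 -0.20087577 -0.32755046] [-3.13651568e+00 -3.09217762e-03  1.61690484e+00] 0.04577722266828513
-0.027145272537101278 -0.13864947672790925
```

View pics/s3.png

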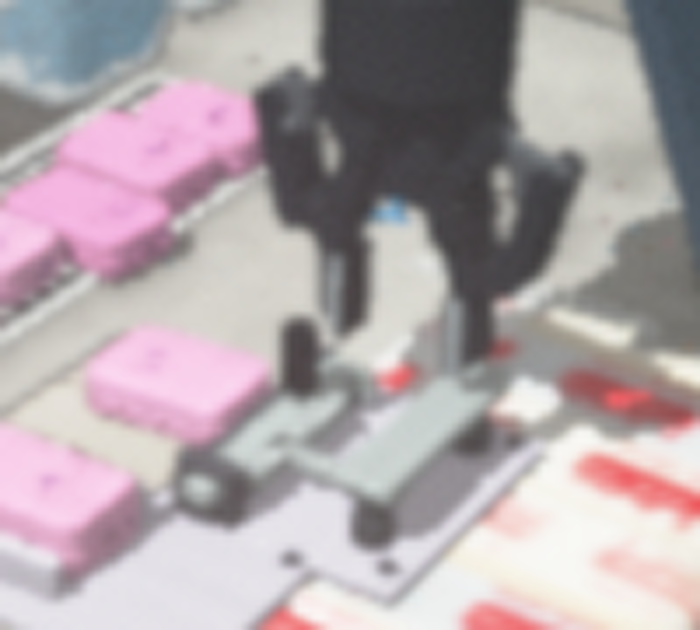

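The fingers hang over the bar's far end at (470,340) and behind the knob at (345,320). A guide at the bolt's far end, about (345,375), means I shouldn't go farther back. Descend gently until there's contact.

Emit:
{"fn": "carry_out", "kwargs": {"steps": [{"twist":[0,0,0.004],"travel":[0,0.002,0.003],"claw":0.08},{"twist":[0,0,0],"travel":[0,0,0.003],"claw":0.08},{"twist":[0,0,0],"travel":[0,0,0],"claw":0.08}]}}

```text
time: 8.8
eef_pos: [0.5229, -0.1491, 0.0543]
tool_rot: [3.14, 0.001, 1.611]
ft_force: [-0.4, -0.2, -0.0]
gripper_width: 0.0461
```

Emit:
{"fn": "carry_out", "kwargs": {"steps": [{"twist":[0,0,0],"travel":[0,0,0.002],"claw":0.08},{"twist":[0,0,0],"travel":[0,0,0.002],"claw":0.08},{"twist":[0,0,0],"travel":[0,0,0],"claw":0.08}]}}

```text
time: 9.05
eef_pos: [0.5223, -0.1492, 0.0499]
tool_rot: [3.142, 0.0, 1.611]
ft_force: [0.1, 0.2, 0.4]
gripper_width: 0.0461
```

Emit:
{"fn": "carry_out", "kwargs": {"steps": [{"twist":[0,0,0],"travel":[0,0,0.002],"claw":0.08},{"twist":[0,0,0],"travel":[0,0,0],"claw":0.08}]}}

```text
time: 9.22
eef_pos: [0.5223, -0.1493, 0.0477]
tool_rot: [3.141, 0.0, 1.611]
ft_force: [-0.0, -0.2, -0.9]
gripper_width: 0.0462
```

Emit:
{"fn": "carry_out", "kwargs": {"steps": [{"twist":[0,0,0],"travel":[0.004,0,0.001],"claw":0.08},{"twist":[0,0,0],"travel":[0,0,0.002],"claw":0.08},{"twist":[0,0,0],"travel":[0,0,0],"claw":0.08}]}}

```text
time: 9.47
eef_pos: [0.5227, -0.1454, 0.045]
tool_rot: [3.14, 0.001, 1.611]
ft_force: [0.3, -2.7, 4.2]
gripper_width: 0.0458
```

Emit:
{"fn": "carry_out", "kwargs": {"steps": [{"twist":[0,0,0],"travel":[0,0,0.002],"claw":0.08},{"twist":[0,0,0],"travel":[0,0,0],"claw":0.08}]}}

```text
time: 9.63
eef_pos: [0.5227, -0.1454, 0.043]
tool_rot: [3.141, 0.0, 1.611]
ft_force: [0.7, -0.6, 3.6]
gripper_width: 0.0464
```

Emit:
{"fn": "carry_out", "kwargs": {"steps": [{"twist":[0,0,0],"travel":[0,0,0.002],"claw":0.08},{"twist":[0,0,0],"travel":[0,0,0],"claw":0.08}]}}

```text
time: 9.8
eef_pos: [0.5227, -0.1454, 0.0409]
tool_rot: [3.14, 0.0, 1.611]
ft_force: [0.3, -0.4, 6.0]
gripper_width: 0.0458
```

Emit:
{"fn": "carry_out", "kwargs": {"steps": [{"twist":[0,0,0],"travel":[0,0,0.002],"claw":0.08},{"twist":[0,0,0],"travel":[0,0,0],"claw":0.08}]}}

```text
time: 9.97
eef_pos: [0.5227, -0.1454, 0.039]
tool_rot: [3.14, 0.0, 1.611]
ft_force: [0.6, -0.8, 6.5]
gripper_width: 0.0459
```

Emit:
{"fn": "carry_out", "kwargs": {"steps": [{"twist":[0,0,0],"travel":[0,0,0.001],"claw":0.08},{"twist":[0,0,0],"travel":[0,0,0],"claw":0.08}]}}

```text
time: 10.13
eef_pos: [0.5227, -0.1455, 0.0381]
tool_rot: [3.14, 0.001, 1.611]
ft_force: [0.9, -0.8, 5.7]
gripper_width: 0.046
```

Run:
```python
from fit import *
s=arm.sense();print(s["eef_pos"],s["ft_force"],s["torque"],s["tool_rot"],s["gripper_width"])
p=snap("scene");save(p,"s4.png",(300,140,400,230),7)
```

```text
[ 0.52268768 -0.14545782  0.03811341] [ 0.93763835 -0.80859508  5.66290746] [-0.1200998  -0.05428229  0.05718109] [3.14044788e+00 5.44823907e-04 1.61068391e+00] 0.046042621125895626
```

View pics/s4.png

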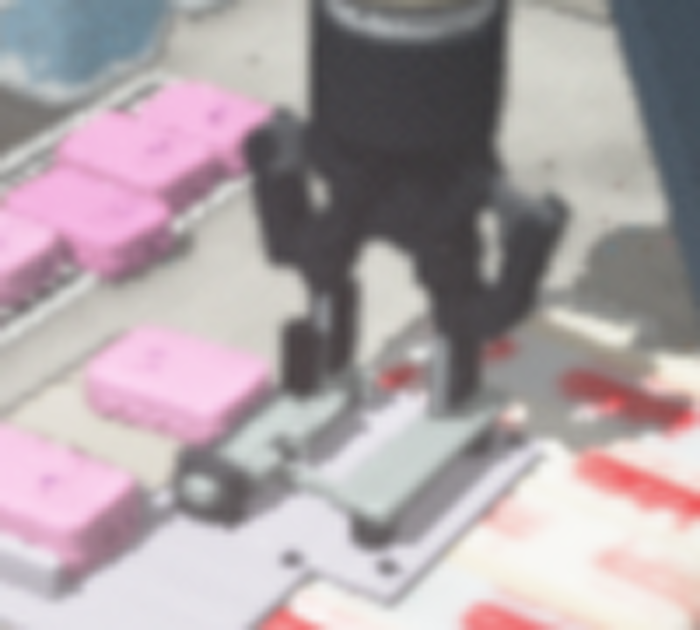

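The bar is visibly down (about 8–9 mm) and the other finger sits right behind the knob at (345,330). Slide.

Emit:
{"fn": "carry_out", "kwargs": {"steps": [{"twist":[0,0,0],"travel":[0.003,0,0],"claw":0.08},{"twist":[0,0,0],"travel":[0.003,0,0],"claw":0.08},{"twist":[0,0,0],"travel":[0.003,0,0],"claw":0.08},{"twist":[0,0,0],"travel":[0.003,0,0],"claw":0.08}]}}

```text
time: 10.52
eef_pos: [0.5224, -0.1353, 0.0383]
tool_rot: [3.14, 0.004, 1.612]
ft_force: [-1.3, -8.8, 5.6]
gripper_width: 0.0463
```

Emit:
{"fn": "carry_out", "kwargs": {"steps": [{"twist":[0,0,0],"travel":[0.003,0,0],"claw":0.08},{"twist":[0,0,0],"travel":[0.003,0,0],"claw":0.08},{"twist":[0,0,0],"travel":[0.003,0,0],"claw":0.08},{"twist":[0,0,0],"travel":[0.003,0,0],"claw":0.08}]}}

```text
time: 10.85
eef_pos: [0.5216, -0.1232, 0.0383]
tool_rot: [3.141, 0.003, 1.612]
ft_force: [-2.2, -7.6, 6.5]
gripper_width: 0.0461
```

Emit:
{"fn": "carry_out", "kwargs": {"steps": [{"twist":[0,0,0],"travel":[0.003,0,0],"claw":0.08},{"twist":[0,0,0],"travel":[0.003,0,0],"claw":0.08},{"twist":[0,0,0],"travel":[0.003,0,0],"claw":0.08},{"twist":[0,0,0],"travel":[0.003,0,0],"claw":0.08},{"twist":[0,0,0],"travel":[0.003,0,0],"claw":0.08}]}}

```text
time: 11.27
eef_pos: [0.5206, -0.108, 0.0383]
tool_rot: [3.141, 0.003, 1.612]
ft_force: [-2.3, -7.9, 7.5]
gripper_width: 0.0463
```

Emit:
{"fn": "carry_out", "kwargs": {"steps": [{"twist":[0,0,0],"travel":[0.003,0,0],"claw":0.08},{"twist":[0,0,0],"travel":[0.003,0,0],"claw":0.08},{"twist":[0,0,0],"travel":[0.003,0,0],"claw":0.08},{"twist":[0,0,0],"travel":[0.003,0,0],"claw":0.08}]}}

```text
time: 11.6
eef_pos: [0.5199, -0.0959, 0.0383]
tool_rot: [-3.141, 0.002, 1.612]
ft_force: [-1.8, -7.2, 6.7]
gripper_width: 0.0459
```

Emit:
{"fn": "carry_out", "kwargs": {"steps": [{"twist":[0,0,0],"travel":[0.002,0,0],"claw":0.08},{"twist":[0,0,0],"travel":[0.002,0,0],"claw":0.08}]}}

```text
time: 11.77
eef_pos: [0.5198, -0.093, 0.0384]
tool_rot: [-3.141, 0.004, 1.613]
ft_force: [-6.4, -20.5, 6.8]
gripper_width: 0.0459
```

Emit:
{"fn": "carry_out", "kwargs": {"steps": [{"twist":[0,0,0],"travel":[0.001,0,0],"claw":0.08},{"twist":[0,0,0],"travel":[0,0,0],"claw":0.08}]}}

```text
time: 11.93
eef_pos: [0.5198, -0.093, 0.0384]
tool_rot: [-3.141, 0.005, 1.613]
ft_force: [-4.9, -15.9, 7.3]
gripper_width: 0.046
```

Emit:
{"fn": "carry_out", "kwargs": {"steps": [{"twist":[0,0,0],"travel":[-0.002,0,0],"claw":0.08},{"twist":[0,0,0],"travel":[0,0,-0.006],"claw":0.08},{"twist":[0,0,0],"travel":[0,0,-0.01],"claw":0.08},{"twist":[0,0,0],"travel":[-0.01,0,-0.03],"claw":0.08},{"twist":[0,0,0],"travel":[-0.03,0,-0.04],"claw":0.08}]}}

```text
time: 12.35
eef_pos: [0.5176, -0.1229, 0.1153]
tool_rot: [-3.132, -0.006, 1.613]
ft_force: [1.3, -0.1, -0.3]
gripper_width: 0.0462
```

Emit:
{"fn": "carry_out", "kwargs": {"steps": [{"twist":[0,0,0],"travel":[-0.04,0,-0.04],"claw":0.08},{"twist":[0,0,0],"travel":[-0.04,0,-0.02],"claw":0.08},{"twist":[0,0,0],"travel":[-0.04,0,0],"claw":0.08},{"twist":[0,0,0],"travel":[-0.04,0,0],"claw":0.08},{"twist":[0,0,0],"travel":[0,0,0],"claw":0.08}]}}

```text
time: 12.77
eef_pos: [0.5282, -0.2806, 0.1657]
tool_rot: [3.138, 0.006, 1.605]
ft_force: [-0.2, -0.2, 1.2]
gripper_width: 0.0462
```

Run:
```python
from fit import *
s=arm.sense();print(s["eef_pos"],s["ft_force"],s["time"])
p=snap("scene");save(p,"s5.png",(280,140,390,235),7)
for t in("knob_top","bar_top"): print(t,[(r["p"],np.array(r["at"])*[640,400]) for r in arm.tip_of(p,t)[:2]])
q=[.5399,-.0072,.0409]
print("exp knob",proj(p,W(q,(6,-64,62))),"bar up",proj(p,W(q,P["bar_top"])),"down",proj(p,W(q,(-55,-109,34))))
```

```text
[ 0.52824402 -0.28055818  0.1657161 ] [-0.20979676 -0.18895575  1.17031871] 12.7667
knob_top [(0.65, array([335.168, 195.   ]))]
bar_top [(0.48, array([361.28, 200.68]))]
exp knob [331.92218656 194.52398926] bar up [359.67116382 200.39984176] down [359.54100243 202.83153239]
```

View pics/s5.png

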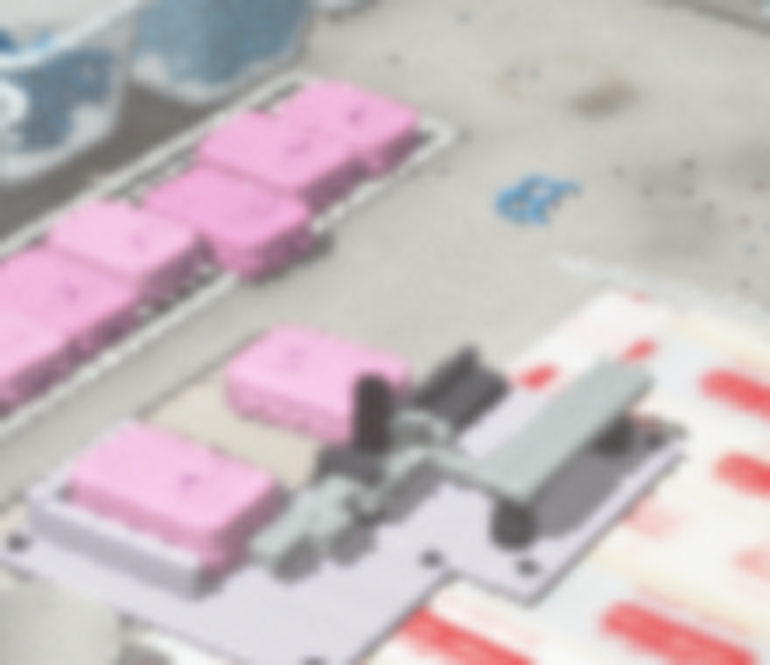

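The bolt nose is in front of the mould at (290,535), the knob at (372,385) is where a fully-across bolt puts it, and the bar is up with its stems showing. Handing in.

```bash
python3 -c "
from rig import arm
print(arm.job_done())"
```

```text
the job is handed in; nothing more can be done
None
```

The job is done and handed in at about 12.8 s of the 45 s allowed. No verdict was reported.

- **Mould:** I pushed the pink mould in with closed fingertips until it stalled against the back wall (about 10 N). The top view then showed it filling the bay.
- **Catch and bolt:** One fingertip held the catch bar down about 8 to 9 mm (6–7 N). The other slid the knob until it met the stop, where the side force jumped from about 7 to 20 N. I then lifted off and moved the arm clear.

**Last checks:** The final picture shows the bolt nose in front of the mould. The knob appeared at about (333, 195), against (332, 194.5) expected for a fully-across bolt. The catch bar is back up, with its top within about 2 pixels of where it should be. Its height rests mainly on how the bar and its stems look in the picture, because 8 mm of travel is only about 2.4 pixels there.

**Where checks disagreed:**
- The trained networks sometimes reported the bar or catch in the wrong place in the scene view, and the fit down-weighted those points.
- Their position for the seated mould also differed between the two cameras by about 2 cm. I relied on the contact stall and the top view instead.
- I did not measure the bystanders. The spare mould, pot and wax ring looked unmoved in the pictures. The arm touched nothing at the end as far as the picture and the roughly 1 N force reading show.

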